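# Snap the lid of a food pan shut all round

## Task

The lid has been laid on the steel food pan, but the rim section on each of its four sides still stands up: with the fingertips, press the four sections down one after another until every one clicks shut and stays down, then take the hand away. Only press from above: leave the pan standing where it is, pick nothing up, and do not disturb the things around it.

Things in the scene. Friction and masses are not known exactly. Their poses are not given: they have to be found in the camera images.
- pan: Steel food pan with a white plastic press-shut lid already laid on it; it is loose and weighs about 1 kg with its contents. Over the lid 180 mm (its x) by 166 mm (its y); flat lid top 104 mm above the counter; the walls stand 80 mm (x) and 73 mm (y) from the centre. Origin at the centre of its underside, z up. The lid's flat centre and its four square corners (34 mm) are seated; between the corners each of the four sides has a rim section that still stands up.
- press_far (a point): Centre of the top face of the low thumb pad (44 mm along the rim, 16 mm across, 4 mm proud of the section) on the rim section of the pan's +x side. The section is a 34 mm wide, 94 mm long white flap hinged along its inner edge, level with the lid top; the pad's centre is 19 mm outward of the hinge. Raised, the pad centre is about 112 mm above the counter and tilted 0.22 rad inward; snapped shut it is level, 108 mm above the counter. The point moves with the section.
- sec_far (a joint): Rim section on the pan's +x side: 0 = raised (as found), 0.22 rad = fully shut. Pressing straight down on the pad takes about 11 N at most (more only loads the closed lid; 20 N is safe); let go before about 0.13 rad and it springs back up, past that it clicks to 0.22 and stays.
- press_left (a point): Centre of the top face of the low thumb pad (44 mm along the rim, 16 mm across, 4 mm proud of the section) on the rim section of the pan's +y side. The section is a 34 mm wide, 108 mm long white flap hinged along its inner edge, level with the lid top; the pad's centre is 19 mm outward of the hinge. Raised, the pad centre is about 112 mm above the counter and tilted 0.22 rad inward; snapped shut it is level, 108 mm above the counter. The point moves with the section.
- sec_left (a joint): Rim section on the pan's +y side: 0 = raised (as found), 0.22 rad = fully shut. Pressing straight down on the pad takes about 11 N at most (more only loads the closed lid; 20 N is safe); let go before about 0.13 rad and it springs back up, past that it clicks to 0.22 and stays.
- press_near (a point): Centre of the top face of the low thumb pad (44 mm along the rim, 16 mm across, 4 mm proud of the section) on the rim section of the pan's -x side. The section is a 34 mm wide, 94 mm long white flap hinged along its inner edge, level with the lid top; the pad's centre is 19 mm outward of the hinge. Raised, the pad centre is about 112 mm above the counter and tilted 0.22 rad inward; snapped shut it is level, 108 mm above the counter. The point moves with the section.
- sec_near (a joint): Rim section on the pan's -x side: 0 = raised (as found), 0.22 rad = fully shut. Pressing straight down on the pad takes about 11 N at most (more only loads the closed lid; 20 N is safe); let go before about 0.13 rad and it springs back up, past that it clicks to 0.22 and stays.
- press_right (a point): Centre of the top face of the low thumb pad (44 mm along the rim, 16 mm across, 4 mm proud of the section) on the rim section of the pan's -y side. The section is a 34 mm wide, 108 mm long white flap hinged along its inner edge, level with the lid top; the pad's centre is 19 mm outward of the hinge. Raised, the pad centre is about 112 mm above the counter and tilted 0.22 rad inward; snapped shut it is level, 108 mm above the counter. The point moves with the section.
- sec_right (a joint): Rim section on the pan's -y side: 0 = raised (as found), 0.22 rad = fully shut. Pressing straight down on the pad takes about 11 N at most (more only loads the closed lid; 20 N is safe); let go before about 0.13 rad and it springs back up, past that it clicks to 0.22 and stays.
- bottle: Bystander: amber squeeze bottle with a white nozzle, 62 mm across, 172 mm tall, loose. Origin at the centre of its underside.
- shaker: Bystander: steel spice shaker, 70 mm across, 88 mm tall, loose. Origin at the centre of its underside.
- ramekin: Bystander: small white ceramic bowl (ramekin), 84 mm across, 45 mm tall, loose. Origin at the centre of its underside.

How it is judged:
By the outcome, as a careful person would: the job done as asked, in the order asked, and still so for the second after the job is handed in, with the robot touching nothing.
It also fails if it takes over 45 s, if anything falls off the work surface, if the arm or the gripper's body presses on something with over 40 N, if the wrist force passes 120 N, or if a joint passes its speed limit or range.

## Robot

A 6-joint arm with a two-finger parallel gripper is mounted at the origin on the work surface. World frame = base frame: x ahead of the robot, y to its left, z up, the work surface at z = 0. Lengths are in m, angles in rad, forces in N, time in s.
With the tool pointing down it reaches from about 0.225 to 0.875 m from the base axis. Payload 3.4 kg.
Tool frame: the origin (TCP) lies midway between the tips of the shut fingers; the grasp point (between the pads) lies 19 mm behind it; z points along the fingers, y is the line along which they close (so a half turn about z gives the same grasp; the last joint's range is limited). The gripper opens to 85 mm and grips with 20 to 120 N. Pads are 22 mm wide; open, the fingers measure 114 mm over their backs; the gripper's body (76 mm by 85 mm) begins 54 mm behind the grasp point. The pads swing forward as they close: fully open they stand 13 mm farther back than shut.
Start: joints at [1.124, 0.276, 1.505, -0, 1.361, -0.121], TCP at [0.184, 0.545, 0.231] pointing down, gripper open.
Joint ranges: [-2.89, 2.89], [-0.75, 2.08], [0.22, 2.7], [-1.18, 4.32], [0.11, 2.71], [-2.7, 2.7]. Speed limits (rad/s): [2.57, 2.57, 3.14, 3.14, 3.14, 3.14].

## Interface

Orientations are given as a unit quaternion [x, y, z, w].
In Python, from bench import state, optics, manip gives the robot as it stands.
- The arm moves only by the tool jog_arm, never from a script. Its argument "commands" is a list of rows, each an object of numbers: "x", "y", "z": the shift along the tool's x, y, z in m; "twist": the turn about the tool's z in degrees. A call has 1 to 12 rows; each row shifts and turns the commanded pose from where the row before left it, along the tool's axes as they then stand; what a row does not reach is not made up. A row lasts 1/10 s, in which the tool goes at most 50 mm and 8.59 degrees, less where a joint would pass 70% of its speed; a pose out of reach is approached as far as the arm can. A call with a gripper value outside its range is refused whole. "jaw" is the opening, from -1 (shut) to 1 (fully open), set as the call begins (left out, the last holds). The fingers move at their own pace and stop on an object; "grip_force" is the grip in N (left out, the last holds). Time passes only in rows, so rows that do not move let the fingers close. It gives the time, the measured TCP pose, the force, the opening and the grip force at its end, in the units of the state.
- state(): the state, without advancing time (a new reading comes with each control period).
- optics.grab_frame(name): name is "scene" or "top" or "wrist"; returns the picture (480x640x3 uint8, red, green, blue); there is no depth.
- optics.calibration(name): a dict with "vertical_fov" (degrees; the focal length in pixels is half the picture's height over the tangent of half this angle, whatever the lens; pixels are square), "cx", "cy" (the principal point, pixels), "camera_from_world" (4x4, takes a point from world to camera coordinates); the wrist camera has in their place "tool_from_camera" (4x4, takes a point from camera to tool coordinates, whose origin is the TCP and whose axes are the flange's). Camera axes: x right, y up, looking along -z (the intrinsics and any distortion apply to the point x, -y, -z); pixel columns grow to the right and rows downward; lengths in m; the calibration is good to about 2 mm. A picture is of the moment at which its call begins: read the wrist's pose just before it. calibration takes no time and is no camera call.
- manip.job_done(): hands the job in; it is judged then, once.
Trained networks look in the newest picture that a camera, given by its name, has taken for a name from the list of things; names that differ only in an ending like _2 or _b are one class to them, and where a whole thing is asked for, a point or a joint stands for the part that bears it (a point fixed in the world has none). Each returns a list of dicts, best first, with "p" (0 to 1); they miss things now and then, are a little off and sometimes report something else, mostly with a low value. They report only what shows in the picture. A call takes as long as a camera call.
- optics.spot_in(camera, query): "centre" ([x, y, z] in m, in world coordinates, good to about 4 mm: the middle of the surface that is visible of it).
- optics.outline_of(camera, query): "region" (480x640 bool, what is visible of it).
- optics.mark_of(camera, query): "centre" ([x, y, z] in m, in world coordinates, good to about 4 mm: a listed point, or the origin of a listed thing).
The state is a dict: "time_s": time; "joints": joint angles; "qvel": joint speeds; "tau": joint torques, N m; "eef_pos": TCP position; "orientation": TCP orientation; "wrist_force": force on the tool from outside, world axes, zero at the start; "wrist_torque": the same for the moment, N m; "opening": finger opening in m; "grasp_force": force on a finger pad.
Only numpy, scipy, OpenCV 4.12 (cv2) and the standard library are available. Lean on these libraries where they do the work, as an engineer would, in place of code of your own. Each camera call takes 0.05 s, during which the arm holds its last target. There are 200 camera calls.

## Working session

There is one attempt and no reset: what is moved stays moved. The work goes in short steps, Python scripts to look and compute and a tool call to move; the robot and the scene stay as the last step left them, time stands still between calls to the robot, and variables do not carry over. Pictures are saved under pics/ and viewed, at most 10 in all, crops included, and the job is handed in when it is done.

Besides the shell and the picture viewer there is one more tool, called by a JSON object that holds its "op" and its "data", one argument or row to a line. jog_arm: Moves the arm, as the interface text tells. Its arguments: {"type":"object","properties":{"commands":{"type":"array"},"jaw":{"type":"number"},"grip_force":{"type":"number"}},"required":["commands"]}

```bash
mkdir -p pics
python3 - <<'E'
from bench import state, optics, manip
import cv2, numpy as np
for c in ("top","scene"):
    im=optics.grab_frame(c); cv2.imwrite(f"pics/{c}0.png",im[:,:,::-1])
    for n in ("pan","press_far","press_left","press_near","press_right","bottle","shaker","ramekin"):
        r=optics.mark_of(c,n)
        print(c,n,[(np.round(d["centre"],3).tolist(),round(d["p"],2)) for d in r[:4]])
s=state(); print(s)
E
```

```text
top pan [([0.527, 0.146, 0.001], 0.88)]
top press_far [([0.585, 0.181, 0.115], 0.86)]
top press_left [([0.487, 0.2, 0.111], 0.71), ([0.565, 0.09, 0.116], 0.49)]
top press_near [([0.465, 0.106, 0.113], 0.86)]
top press_right [([0.563, 0.084, 0.114], 0.66)]
top bottle [([0.656, -0.071, 0.004], 0.83)]
top shaker [([0.749, 0.095, 0.001], 0.8)]
top ramekin [([0.661, -0.072, 0.004], 0.69), ([0.358, 0.356, 0.005], 0.59), ([0.466, 0.106, 0.112], 0.45)]
scene pan []
scene press_far [([0.587, 0.183, 0.111], 0.76)]
scene press_left [([0.49, 0.202, 0.112], 0.67)]
scene press_near [([0.465, 0.109, 0.112], 0.61)]
scene press_right [([0.562, 0.088, 0.113], 0.58)]
scene bottle [([0.662, -0.069, -0.005], 0.72)]
scene shaker [([0.753, 0.09, -0.003], 0.78)]
scene ramekin []
{'time_s': 0.9, 'joints': array([ 1.12399179e+00,  2.75876601e-01,  1.50488199e+00, -8.94410923e-06,
        1.36070452e+00, -1.20981258e-01]), 'qvel': array([-0.00174809, -0.00119629,  0.00122488, -0.0026006 ,  0.00043418,
       -0.00030118]), 'tau': array([ 7.01612157e-05, -4.16650093e+01, -2.46098614e+01, -1.58491980e-04,
        3.67803286e-04, -1.04284675e-05]), 'eef_pos': array([0.18406545, 0.5447828 , 0.23134856]), 'orientation': array([1.62191055e-01, 9.86759372e-01, 6.09531274e-05, 2.23406839e-05]), 'wrist_force': array([ 0.91884732, -0.19679076, -1.18982629]), 'wrist_torque': array([ 0.01666999, -0.03684474,  0.03001353]), 'grasp_force': 0.0, 'opening': 0.08504846791702701}
```

View pics/top0.png

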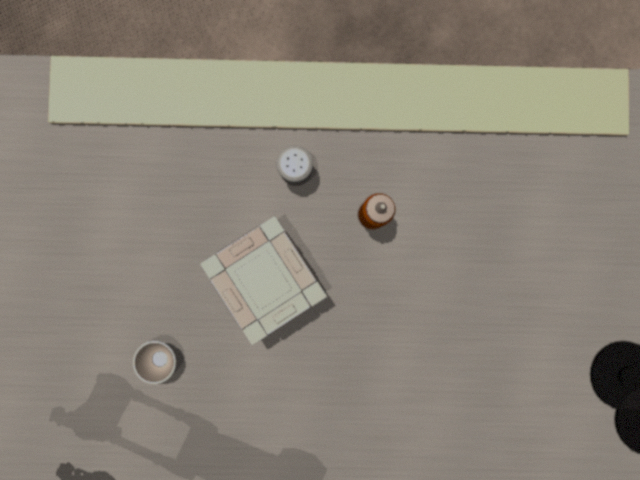

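View pics/scene0.png

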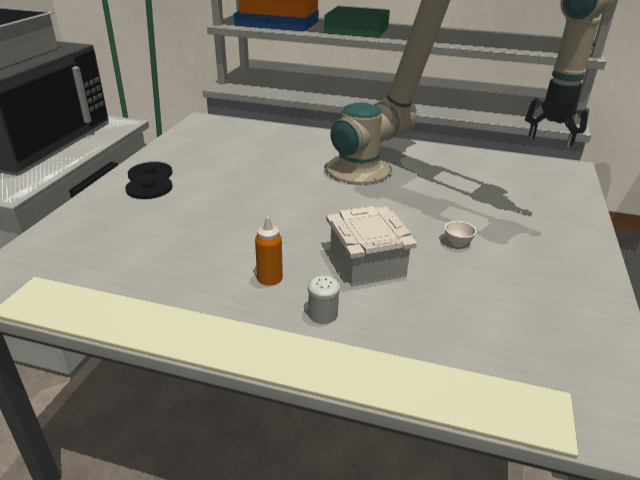

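The four pads agree with each other: pan centre about (0.526, 0.144), yaw about 0.565, pads 0.11 m high. In the top view the pan is at (263,280), with the shaker at (295,165), the bottle at (378,211) and the ramekin at (155,362), all clear of it. I'm moving above the far pad with the fingers shut.

{"op": "jog_arm", "data": {
  "commands": [
    {"x": -0.0415, "y": -0.0177},
    {"x": -0.0415, "y": -0.0177},
    {"x": -0.0415, "y": -0.0177},
    {"x": -0.0415, "y": -0.0177},
    {"x": -0.0415, "y": -0.0177},
    {"x": -0.0415, "y": -0.0177},
    {"x": -0.0415, "y": -0.0177},
    {"x": -0.0415, "y": -0.0177},
    {"x": -0.0415, "y": -0.0177},
    {"x": -0.0415, "y": -0.0177},
    {"x": -0.0415, "y": -0.0177},
    {"x": -0.0415, "y": -0.0177}
  ],
  "jaw": -1
}}

```text
invalid input at $.commands[0]: expected keys x, y, z, twist
```

{"op": "jog_arm", "data": {
  "commands": [
    {"twist": 7.8},
    {"twist": 7.8},
    {"twist": 7.8},
    {"twist": 7.8},
    {"twist": 7.8},
    {"x": 0}
  ]
}}

```text
invalid input at $.commands[0]: expected keys x, y, z, twist
```

```bash
cat > h.py <<'E'
from bench import state, optics
import numpy as np
from scipy.spatial.transform import Rotation as R
P=dict(far=(.5885,.184),left=(.4895,.201),near=(.463,.104),right=(.562,.087))
def to(xy):
    s=state(); r=R.from_quat(s["orientation"])
    return np.round(r.inv().apply(np.array([*xy,s["eef_pos"][2]])-s["eef_pos"]),4)
E
python3 - <<'E'
from h import *
import cv2
s=state();print(s["time_s"],s["eef_pos"],s["wrist_force"],s["opening"],R.from_quat(s["orientation"]).as_matrix().round(3))
cv2.imwrite("pics/w1.png",optics.grab_frame("wrist")[:,:,::-1])
for n in P:
    print(n,P[n],to(P[n]),[(np.round(d["centre"],3).tolist(),round(d["p"],2)) for d in optics.mark_of("wrist","press_"+n)])
E
```

```text
0.9 [0.18406545 0.5447828  0.23134856] [ 0.91884732 -0.19679076 -1.18982629] 0.08504846791702701 [[-0.947  0.32   0.   ]
 [ 0.32   0.947  0.   ]
 [-0.     0.    -1.   ]]
far (0.5885, 0.184) [-0.4986 -0.2124 -0.    ] []
left (0.4895, 0.201) [-0.3994 -0.2279 -0.    ] []
near (0.463, 0.104) [-0.4054 -0.3283 -0.    ] []
right (0.562, 0.087) [-0.5046 -0.3127 -0.    ] []
```

View pics/w1.png

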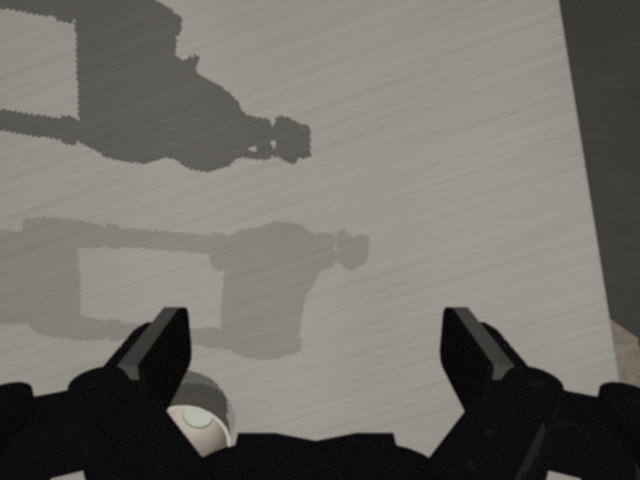

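The move was refused because each row needs all four keys, so the arm is still at the start. The wrist picture shows the open fingers and the ramekin at (205,410).

{"op": "jog_arm", "data": {
  "commands": [
    {"x": -0.0415, "y": -0.0177, "z": 0, "twist": 0},
    {"x": -0.0415, "y": -0.0177, "z": 0, "twist": 0},
    {"x": -0.0415, "y": -0.0177, "z": 0, "twist": 0},
    {"x": -0.0415, "y": -0.0177, "z": 0, "twist": 0},
    {"x": -0.0415, "y": -0.0177, "z": 0, "twist": 0},
    {"x": -0.0415, "y": -0.0177, "z": 0, "twist": 0},
    {"x": -0.0415, "y": -0.0177, "z": 0, "twist": 0},
    {"x": -0.0415, "y": -0.0177, "z": 0, "twist": 0},
    {"x": -0.0415, "y": -0.0177, "z": 0, "twist": 0},
    {"x": -0.0415, "y": -0.0177, "z": 0, "twist": 0},
    {"x": -0.0415, "y": -0.0177, "z": 0, "twist": 0},
    {"x": -0.0415, "y": -0.0177, "z": 0, "twist": 0}
  ],
  "jaw": -1
}}

```text
time_s: 2.35
eef_pos: [0.5891, 0.1827, 0.2314]
orientation: [0.162, 0.987, 0.0, 0.0]
wrist_force: [0.9, 1.2, 0.3]
opening: -0.0
grasp_force: 0.0
```

{"op": "jog_arm", "data": {
  "commands": [
    {"x": 0, "y": 0, "z": 0, "twist": 7.8},
    {"x": 0, "y": 0, "z": 0, "twist": 7.8},
    {"x": 0, "y": 0, "z": 0, "twist": 7.8},
    {"x": 0, "y": 0, "z": 0, "twist": 7.8},
    {"x": 0, "y": 0, "z": 0, "twist": 7.8},
    {"x": 0, "y": 0, "z": 0, "twist": 0},
    {"x": 0, "y": 0, "z": 0, "twist": 0}
  ]
}}

```text
time_s: 3.05
eef_pos: [0.5879, 0.1842, 0.2313]
orientation: [0.481, 0.877, 0.0, -0.0]
wrist_force: [0.2, 0.3, 0.1]
opening: -0.0002
grasp_force: 0.0
```

Run:
```python
from h import *
import cv2
s=state();print(s["time_s"],s["eef_pos"],s["wrist_force"],s["opening"],R.from_quat(s["orientation"]).as_matrix().round(3))
cv2.imwrite("pics/w2.png",optics.grab_frame("wrist")[:,:,::-1])
for n in P:
    print(n,P[n],to(P[n]),[(np.round(d["centre"],3).tolist(),round(d["p"],2)) for d in optics.mark_of("wrist","press_"+n)])
```

```text
3.05 [0.58785495 0.1841667  0.2312875 ] [0.19637265 0.3036636  0.12389256] -0.0001619014319213438 [[-0.537  0.843 -0.   ]
 [ 0.843  0.537  0.   ]
 [ 0.     0.    -1.   ]]
far (0.5885, 0.184) [-0.0005  0.0004  0.    ] [([0.583, 0.185, 0.114], 0.57)]
left (0.4895, 0.201) [ 0.067 -0.074 -0.   ] [([0.486, 0.198, 0.111], 0.71)]
near (0.463, 0.104) [-0.0007 -0.1484 -0.    ] [([0.463, 0.102, 0.113], 0.65), ([0.523, 0.141, -0.004], 0.42)]
right (0.562, 0.087) [-0.0682 -0.0739 -0.    ] [([0.563, 0.088, 0.113], 0.57)]
```

View pics/w2.png

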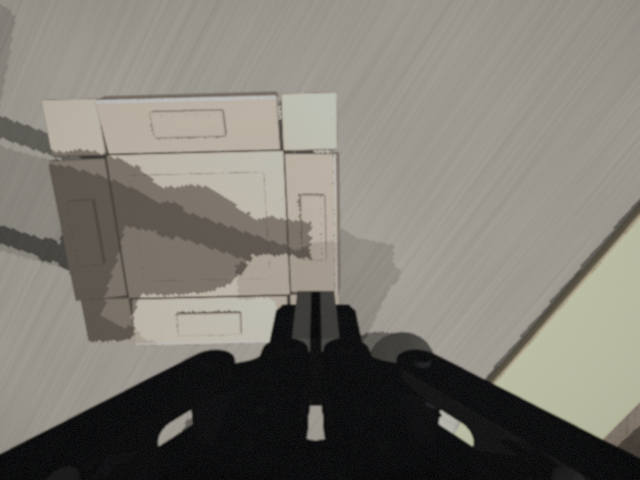

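The wrist view shows the shut fingers at column 316, in line with the far pad at (313,225), and the square edges line up with the tool axes. Now I'm descending and pressing the far section.

{"op": "jog_arm", "data": {
  "commands": [
    {"x": 0, "y": 0, "z": 0.035, "twist": 0},
    {"x": 0, "y": 0, "z": 0.035, "twist": 0},
    {"x": 0, "y": 0, "z": 0.03, "twist": 0},
    {"x": 0, "y": 0, "z": 0.01, "twist": 0},
    {"x": 0, "y": 0, "z": 0.005, "twist": 0},
    {"x": 0, "y": 0, "z": 0.003, "twist": 0},
    {"x": 0, "y": 0, "z": 0.002, "twist": 0},
    {"x": 0, "y": 0, "z": 0, "twist": 0}
  ]
}}

```text
time_s: 4.1
eef_pos: [0.5889, 0.1844, 0.1138]
orientation: [0.482, 0.876, 0.001, 0.001]
wrist_force: [-1.8, -0.2, 3.1]
opening: 0.0001
grasp_force: 1.8
```

{"op": "jog_arm", "data": {
  "commands": [
    {"x": 0, "y": 0, "z": 0.001, "twist": 0},
    {"x": 0, "y": 0, "z": 0.001, "twist": 0},
    {"x": 0, "y": 0, "z": 0, "twist": 0}
  ]
}}

```text
time_s: 4.4
eef_pos: [0.5894, 0.1847, 0.1122]
orientation: [0.482, 0.876, 0.002, 0.002]
wrist_force: [-1.4, -0.1, 6.4]
opening: 0.0001
grasp_force: 2.8
```

{"op": "jog_arm", "data": {
  "commands": [
    {"x": 0, "y": 0, "z": 0.001, "twist": 0},
    {"x": 0, "y": 0, "z": 0.001, "twist": 0},
    {"x": 0, "y": 0, "z": 0.001, "twist": 0},
    {"x": 0, "y": 0, "z": 0, "twist": 0}
  ]
}}

```text
time_s: 4.8
eef_pos: [0.5888, 0.1843, 0.1081]
orientation: [0.482, 0.876, 0.001, 0.001]
wrist_force: [-2.0, -0.2, 8.2]
opening: -0.0001
grasp_force: 4.0
```

{"op": "jog_arm", "data": {
  "commands": [
    {"x": 0, "y": 0, "z": 0.001, "twist": 0},
    {"x": 0, "y": 0, "z": 0.001, "twist": 0},
    {"x": 0, "y": 0, "z": 0, "twist": 0}
  ]
}}

```text
time_s: 5.1
eef_pos: [0.5888, 0.1844, 0.1079]
orientation: [0.482, 0.876, 0.001, 0.001]
wrist_force: [-2.7, 0.1, 16.9]
opening: -0.0
grasp_force: 8.4
```

The far section is shut: it sits stiff at 0.108 and has loaded to 17 N. Next is the left one.

{"op": "jog_arm", "data": {
  "commands": [
    {"x": 0, "y": 0, "z": -0.02, "twist": 0},
    {"x": 0, "y": 0, "z": -0.025, "twist": 0},
    {"x": 0.0225, "y": -0.025, "z": 0, "twist": 0},
    {"x": 0.0225, "y": -0.025, "z": 0, "twist": 0},
    {"x": 0.0225, "y": -0.0245, "z": 0, "twist": 0},
    {"x": 0, "y": 0, "z": 0.02, "twist": 0},
    {"x": 0, "y": 0, "z": 0.012, "twist": 0},
    {"x": 0, "y": 0, "z": 0, "twist": 0}
  ]
}}

```text
time_s: 5.9
eef_pos: [0.4879, 0.2009, 0.1157]
orientation: [0.482, 0.876, -0.001, -0.001]
wrist_force: [0.2, -0.3, 0.1]
opening: -0.0001
grasp_force: 0.0
```

Run:
```python
from h import *
import cv2
s=state();print(s["eef_pos"])
cv2.imwrite("pics/w3.png",optics.grab_frame("wrist")[:,:,::-1])
optics.grab_frame("top")
for n in P: print(n,to(P[n]),[(np.round(d["centre"],3).tolist(),round(d["p"],2)) for c in ("wrist","top") for d in optics.mark_of(c,"press_"+n)])
```

```text
[0.4879083  0.20092471 0.11565687]
far [-0.0674  0.0744 -0.    ] [([0.589, 0.183, 0.111], 0.83)]
left [-0.     -0.0006 -0.    ] [([0.49, 0.2, 0.112], 0.68)]
near [-0.068  -0.0746 -0.0001] [([0.466, 0.106, 0.112], 0.58)]
right [-0.1355  0.0003  0.    ] [([0.563, 0.087, 0.112], 0.8), ([0.746, 0.096, 0.001], 0.28)]
```

View pics/w3.png

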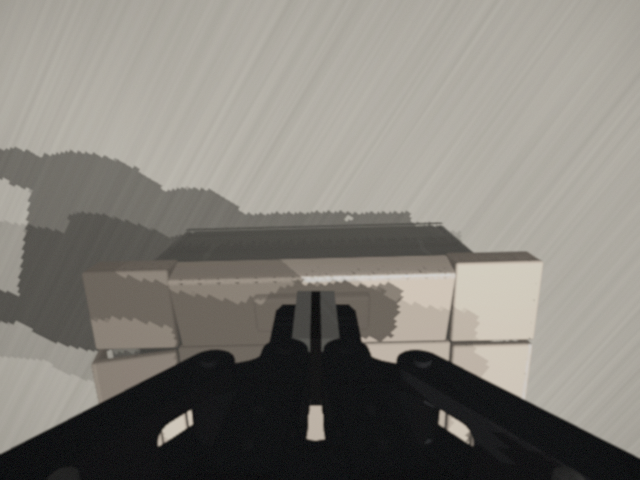

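The tips at (316,293) sit on the left pad, which spans (257–370, 295–332). Pressing it.

{"op": "jog_arm", "data": {
  "commands": [
    {"x": 0, "y": 0, "z": 0.004, "twist": 0},
    {"x": 0, "y": 0, "z": 0.002, "twist": 0},
    {"x": 0, "y": 0, "z": 0.001, "twist": 0},
    {"x": 0, "y": 0, "z": 0.001, "twist": 0},
    {"x": 0, "y": 0, "z": 0.001, "twist": 0},
    {"x": 0, "y": 0, "z": 0.001, "twist": 0},
    {"x": 0, "y": 0, "z": 0, "twist": 0}
  ]
}}

```text
time_s: 7.1
eef_pos: [0.4887, 0.2012, 0.1081]
orientation: [0.482, 0.876, -0.0, 0.0]
wrist_force: [-1.8, -0.6, 7.0]
opening: 0.0005
grasp_force: 3.7
```

{"op": "jog_arm", "data": {
  "commands": [
    {"x": 0, "y": 0, "z": 0.001, "twist": 0},
    {"x": 0, "y": 0, "z": 0.001, "twist": 0},
    {"x": 0, "y": 0, "z": 0, "twist": 0}
  ]
}}

```text
time_s: 7.4
eef_pos: [0.4888, 0.2013, 0.1079]
orientation: [0.482, 0.876, 0.0, 0.0]
wrist_force: [-5.4, -0.9, 17.9]
opening: 0.0001
grasp_force: 9.2
```

The left section is shut. Next is near.

{"op": "jog_arm", "data": {
  "commands": [
    {"x": 0, "y": 0, "z": -0.02, "twist": 0},
    {"x": 0, "y": 0, "z": -0.025, "twist": 0},
    {"x": -0.0225, "y": -0.025, "z": 0, "twist": 0},
    {"x": -0.0225, "y": -0.025, "z": 0, "twist": 0},
    {"x": -0.0225, "y": -0.024, "z": 0, "twist": 0},
    {"x": 0, "y": 0, "z": 0.02, "twist": 0},
    {"x": 0, "y": 0, "z": 0.013, "twist": 0},
    {"x": 0, "y": 0, "z": 0.002, "twist": 0},
    {"x": 0, "y": 0, "z": 0, "twist": 0}
  ]
}}

```text
time_s: 8.3
eef_pos: [0.4621, 0.1046, 0.115]
orientation: [0.482, 0.876, -0.0, -0.0]
wrist_force: [-0.3, 0.2, 0.5]
opening: -0.0
grasp_force: 0.0
```

{"op": "jog_arm", "data": {
  "commands": [
    {"x": 0, "y": 0, "z": 0.003, "twist": 0},
    {"x": 0, "y": 0, "z": 0.001, "twist": 0},
    {"x": 0, "y": 0, "z": 0.001, "twist": 0},
    {"x": 0, "y": 0, "z": 0.001, "twist": 0},
    {"x": 0, "y": 0, "z": 0.001, "twist": 0},
    {"x": 0, "y": 0, "z": 0.001, "twist": 0},
    {"x": 0, "y": 0, "z": 0, "twist": 0}
  ]
}}

```text
time_s: 9.0
eef_pos: [0.463, 0.1051, 0.1081]
orientation: [0.482, 0.876, 0.001, 0.0]
wrist_force: [-1.0, 1.4, 6.7]
opening: 0.0002
grasp_force: 3.1
```

{"op": "jog_arm", "data": {
  "commands": [
    {"x": 0, "y": 0, "z": 0.001, "twist": 0},
    {"x": 0, "y": 0, "z": 0.001, "twist": 0},
    {"x": 0, "y": 0, "z": 0, "twist": 0}
  ]
}}

```text
time_s: 9.3
eef_pos: [0.463, 0.1051, 0.1079]
orientation: [0.482, 0.876, 0.001, 0.001]
wrist_force: [-4.7, -0.6, 18.9]
opening: 0.0003
grasp_force: 9.8
```

The near section is shut. Right: shift by tool (-0.0675, +0.0745).

{"op": "jog_arm", "data": {
  "commands": [
    {"x": 0, "y": 0, "z": -0.02, "twist": 0},
    {"x": 0, "y": 0, "z": -0.025, "twist": 0},
    {"x": -0.0225, "y": 0.025, "z": 0, "twist": 0},
    {"x": -0.0225, "y": 0.025, "z": 0, "twist": 0},
    {"x": -0.0225, "y": 0.0245, "z": 0, "twist": 0},
    {"x": 0, "y": 0, "z": 0.02, "twist": 0},
    {"x": 0, "y": 0, "z": 0.013, "twist": 0},
    {"x": 0, "y": 0, "z": 0.002, "twist": 0},
    {"x": 0, "y": 0, "z": 0, "twist": 0}
  ]
}}

```text
time_s: 10.2
eef_pos: [0.5604, 0.0878, 0.1149]
orientation: [0.482, 0.876, -0.0, -0.001]
wrist_force: [-0.1, -0.6, -0.4]
opening: 0.0002
grasp_force: 0.0
```

{"op": "jog_arm", "data": {
  "commands": [
    {"x": 0, "y": 0, "z": 0.003, "twist": 0},
    {"x": 0, "y": 0, "z": 0.001, "twist": 0},
    {"x": 0, "y": 0, "z": 0.001, "twist": 0},
    {"x": 0, "y": 0, "z": 0.001, "twist": 0},
    {"x": 0, "y": 0, "z": 0.001, "twist": 0},
    {"x": 0, "y": 0, "z": 0.001, "twist": 0},
    {"x": 0, "y": 0, "z": 0, "twist": 0}
  ]
}}

```text
time_s: 10.9
eef_pos: [0.5612, 0.0878, 0.1081]
orientation: [0.482, 0.876, 0.0, -0.0]
wrist_force: [-2.5, -0.9, 5.8]
opening: -0.0001
grasp_force: 3.1
```

{"op": "jog_arm", "data": {
  "commands": [
    {"x": 0, "y": 0, "z": 0.001, "twist": 0},
    {"x": 0, "y": 0, "z": 0.001, "twist": 0},
    {"x": 0, "y": 0, "z": 0, "twist": 0}
  ]
}}

```text
time_s: 11.2
eef_pos: [0.5613, 0.0878, 0.1079]
orientation: [0.482, 0.876, 0.0, 0.0]
wrist_force: [-4.9, -0.6, 15.8]
opening: -0.0002
grasp_force: 8.1
```

{"op": "jog_arm", "data": {
  "commands": [
    {"x": 0, "y": 0, "z": -0.02, "twist": 0},
    {"x": 0, "y": 0, "z": -0.04, "twist": 0},
    {"x": 0, "y": 0, "z": -0.04, "twist": 0},
    {"x": 0, "y": 0, "z": -0.04, "twist": 0},
    {"x": 0.04, "y": -0.02, "z": 0, "twist": 0},
    {"x": 0.04, "y": -0.02, "z": 0, "twist": 0},
    {"x": 0.04, "y": -0.02, "z": 0, "twist": 0},
    {"x": 0.04, "y": -0.02, "z": 0, "twist": 0},
    {"x": 0.04, "y": -0.02, "z": 0, "twist": 0},
    {"x": 0.04, "y": -0.02, "z": 0, "twist": 0},
    {"x": 0.04, "y": -0.02, "z": 0, "twist": 0},
    {"x": 0, "y": 0, "z": 0, "twist": 0}
  ]
}}

```text
time_s: 12.4
eef_pos: [0.288, 0.2508, 0.245]
orientation: [0.48, 0.877, -0.0, -0.002]
wrist_force: [0.7, 0.0, 0.1]
opening: -0.0002
grasp_force: 0.0
```

Run:
```python
from h import *
import cv2
s=state();print(s["time_s"],s["eef_pos"],s["wrist_force"])
a=optics.grab_frame("scene");b=optics.grab_frame("top")
cv2.imwrite("pics/end.png",cv2.resize(np.hstack([a[190:310,300:430],b[205:355,190:340][:120,:130],]),None,fx=3,fy=3,interpolation=cv2.INTER_CUBIC)[:,:,::-1])
for n in ["press_"+k for k in P]+["pan","shaker","bottle","ramekin"]: print(n,[(c,np.round(d["centre"],3).tolist(),round(d["p"],2)) for c in ("scene","top") for d in optics.mark_of(c,n)])
```

```text
12.4 [0.28795924 0.2507996  0.24502531] [0.67554906 0.01309033 0.06613376]
press_far [('scene', [0.586, 0.182, 0.11], 0.81), ('top', [0.586, 0.181, 0.11], 0.56)]
press_left [('scene', [0.486, 0.202, 0.106], 0.73), ('top', [0.488, 0.198, 0.108], 0.7)]
press_near [('scene', [0.461, 0.105, 0.108], 0.68), ('top', [0.462, 0.103, 0.112], 0.98)]
press_right [('scene', [0.561, 0.088, 0.108], 0.87), ('top', [0.56, 0.084, 0.108], 0.69)]
pan [('scene', [0.523, 0.146, -0.003], 0.63), ('top', [0.528, 0.144, 0.002], 0.86)]
shaker [('scene', [0.75, 0.091, 0.0], 0.59), ('top', [0.75, 0.09, 0.001], 0.89)]
bottle [('top', [0.658, -0.073, 0.006], 0.59)]
ramekin [('scene', [0.359, 0.357, -0.0], 0.67), ('top', [0.361, 0.355, 0.001], 0.84), ('top', [0.464, 0.105, 0.11], 0.19)]
```

View pics/end.png

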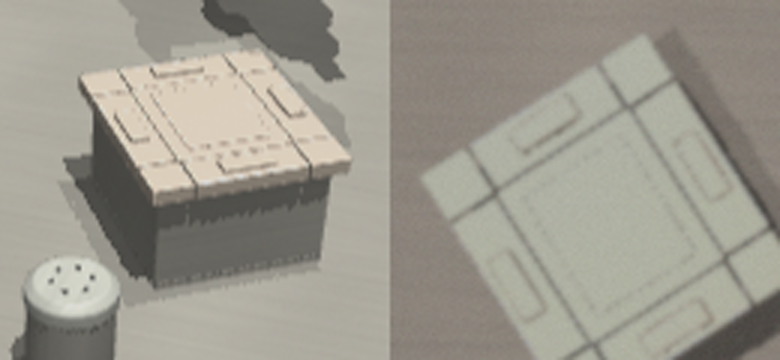

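Both views show the lid flat. All four sections, with pads at (178,70), (285,100), (250,165) and (130,125) in the left half, are flush with the corners and evenly shaded. The pan and the things around it haven't moved.

```bash
python3 -c "
from bench import manip
print(manip.job_done())"
```

```text
the job is handed in; nothing more can be done
None
```

All four rim sections are clicked shut and stayed down in the final pictures, pressed in the order far, left, near, right; the pan and the things around it did not move, the hand is clear, and the job is handed in at about 12.5 s.

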